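# Unclamp the spatula blank from its glue-up jig

## Task

Two glue-up jigs stand on the bench, each with a wooden blank held under a hinged steel clamp bar. On the jig that holds the narrow blank with the rounded end, lift the clamp bar until it stands open at about 45 degrees or more and stays there, then slide the blank along its rail, rounded end first, straight out from beneath the bar until it is clear of the bar by about two fingers' breadth. Do not lift it off the rail: leave it lying flat along the rail with the bar up, and leave the broad square-ended blank in the other jig where it is.

Things in the scene. Friction and masses are not known exactly. Their poses are not given: they have to be found in the camera images.
- jig: Jig with the narrow blank, fixed: dark base board 320 (x) x 210 (y) x 10 mm; aluminium rail along x in the middle, 26 wide, top at z = 30. Origin: centre of the board's underside; z up, front end -x points to the robot within 12 degrees. The clamp bar crosses at x = +70: hinge axis along x at (70, +75, 48.5) mm between cheeks 60 high; handle centre at (70, -75, 48.5) when shut.
- clamp (a joint): Hinge of that jig's clamp bar, rad: 0 shut (level), up to 1.5 as the handle end rises; stiff, stays where left, 3 N lifts it. Steel bar 18 mm wide, 10 thick, along jig -y from the hinge. At its free end, 150 mm from the hinge axis, a pale wooden round handle, 20 diameter, 28 long, lies along jig x, 28 mm free beneath: pinch its end faces from above; it turns between the fingers.
- blank: Narrow pale wood blank to take out: 140 long (x) x 38 wide (y) x 12 mm thick, 50 g; -x end (to the jig's front) a half circle, other end square. Origin: centre of its underside, 70 mm from both ends; z up. It starts along the rail, overhanging 6 mm each side with 20 mm free below, its centre 30 to 44 mm behind (+x of) the jig's origin; 87 to 101 mm of it sticks out before the bar.
- blank2: The broad pale wood blank in the other jig, to be left alone: 140 (x) x 64 (y) x 12 mm, both ends square. Origin: centre of its underside.
There are look-alikes about, which are no part of the job. Leave any red look-alike of the blank alone.

How it is judged:
By the outcome, as a careful person would: the job done as asked, in the order asked, and still so for the second after the job is handed in, with the robot touching nothing.
It also fails if it takes over 51 s, if anything falls off the work surface, if the arm or the gripper's body presses on something with over 40 N, if the wrist force passes 120 N, or if a joint passes its speed limit or range.

## Robot

A 6-joint arm with a two-finger parallel gripper is mounted at the origin on the work surface. World frame = base frame: x ahead of the robot, y to its left, z up, the work surface at z = 0. Lengths are in m, angles in rad, forces in N, time in s.
With the tool pointing down it reaches from about 0.35 to 0.85 m from the base axis. Payload 8.1 kg.
Tool frame: the origin (TCP) lies midway between the tips of the shut fingers; the grasp point (between the pads) lies 19 mm behind it; z points along the fingers, y is the line along which they close (so a half turn about z gives the same grasp; the last joint's range is limited). The gripper opens to 93 mm and grips with 3 to 60 N. Pads are 15 mm wide; open, the fingers measure 128 mm over their backs; the gripper's body (75 mm by 188 mm) begins 65 mm behind the grasp point.
Start: joints at [1.232, 0.13, 1.488, -0, 1.523, -0.085], TCP at [0.151, 0.581, 0.219] pointing down, gripper open.
Joint ranges: [-2.96, 2.96], [-0.89, 2.26], [0.02, 2.5], [-1.34, 4.48], [0, 2.73], [-2.66, 2.66]. Speed limits (rad/s): [2.39, 2.39, 2.79, 3.14, 3.14, 3.14].

## Interface

Orientations are given as a rotation vector (axis times angle).
In Python, from plant import robot, cams gives the robot as it stands. The module is installed in compiled form; this text tells all that it offers.
- The arm moves only by the tool play_rows, never from a script. Its arguments are lists of equal length, an entry for each row: "slide": the shift along the tool's x, y, z scaled (see below), a list of three; "twist": the turn, a rotation vector about the tool's x, y, z scaled (see below), a list of three. A call has exactly 8 rows; each row shifts and turns the commanded pose from where the row before left it, along the tool's axes as they then stand; what a row does not reach is not made up. The controller multiplies each number of a shift by 25 cm and each number of a turn by 60 degrees. A row lasts 1/10 s, in which the tool goes at most 50 mm and 8.59 degrees, less where a joint would pass 70% of its speed; a pose out of reach is approached as far as the arm can. A call with a number of a shift or a turn outside -1 to 1 is refused whole. A call with a gripper value outside its range is refused whole. "fingers" is the closure, from -1 (fully open) to 1 (shut), set as the call begins (left out, the last holds). The fingers move at their own pace and stop on an object; "force" is the grip in N (left out, the last holds). Time passes only in rows, so rows that do not move let the fingers close, or fill a call up. It gives the time, the measured TCP pose, the force, the opening and the grip force at its end, in the units of the state.
- robot.read_state(): the state, without advancing time (a new reading comes with each control period).
- cams.read_camera(name): name is "scene" or "top" or "wrist"; returns (picture, depth): 400x640x3 uint8, red, green, blue; 400x640 float32, m along the optical axis (not along the pixel's ray), 0 where there is no reading.
- cams.get_calibration(name): a dict with "fx", "fy", "cx", "cy" (pixels), "world_from_camera" (4x4, takes a point from camera to world coordinates). Camera axes: x right, y down, z forward; pixel columns grow to the right and rows downward; lengths in m; the calibration is good to about 2 mm. The wrist camera is an equidistant fisheye: a pixel r from the principal point sees the ray r / f radians off the axis. A picture is of the moment at which its call begins: read the wrist's pose just before it. get_calibration takes no time and is no camera call; for the wrist camera it gives the pose at the moment of the call.
- robot.close_job(): hands the job in; it is judged then, once.
The state is a dict: "t": time; "q": joint angles; "dq": joint speeds; "joint_torque": joint torques, N m; "tool_pos": TCP position; "orientation": TCP orientation; "force": force on the tool from outside, world axes, zero at the start; "wrist_torque": the same for the moment, N m; "opening": finger opening in m; "gripper_force": force on a finger pad.
Only numpy, scipy, OpenCV 4.12 (cv2) and the standard library are available. Lean on these libraries where they do the work, as an engineer would, in place of code of your own. Each camera call takes 0.05 s, during which the arm holds its last target. There are 200 camera calls.

## Working session

There is one attempt and no reset: what is moved stays moved. The work goes in short steps, Python scripts to look and compute and a tool call to move; the robot and the scene stay as the last step left them, time stands still between calls to the robot, and variables do not carry over. Pictures are saved under pics/ and viewed, at most 10 in all, crops included, and the job is handed in when it is done.

Besides the shell and the picture viewer there is one more tool, called after "Call:" by a JSON object that holds its "method" and its "body". play_rows: Moves the arm, as the interface text tells. Shifts and turns lie within -1 to 1; 1 stands for 25 cm of shift or 60 degrees of turn. Its arguments: {"type":"object","properties":{"slide":{"type":"array"},"twist":{"type":"array"},"fingers":{"type":"number"},"force":{"type":"number"}},"required":["slide","twist"]}

```bash
mkdir -p pics
cat > h.py <<'E'
from plant import robot, cams
import numpy as np, cv2
from scipy.spatial.transform import Rotation as R
def look(n):
    c=cams.get_calibration(n); im,d=cams.read_camera(n); return c,im,d
def world(c,d):
    v,u=np.mgrid[:400,:640]
    P=np.stack([(u-c['cx'])/c['fx']*d,(v-c['cy'])/c['fy']*d,d,np.ones_like(d)],-1)
    return (P@np.array(c['world_from_camera']).T)[...,:3]
E
python3 - <<'E'
from h import *
for n in('top','scene'):
    c,im,d=look(n); cv2.imwrite(f'pics/{n}.png',im[...,::-1]); np.savez(f'{n}.npz',im=im,d=d,W=world(c,d))
s=robot.read_state(); print(s['t'],s['tool_pos'],s['orientation'],R.from_rotvec(s['orientation']).as_matrix().round(3))
print(cams.get_calibration('wrist'))
E
```

```text
0.1 [0.15046555 0.58028346 0.21765054] [-3.97575383e-01 -3.11596148e+00  2.66280975e-03] [[-0.968  0.251 -0.001]
 [ 0.251  0.968 -0.002]
 [ 0.    -0.002 -1.   ]]
{'fx': 309.70691628693146, 'fy': 309.70691628693146, 'cx': 321.59373905431545, 'cy': 195.63588161557706, 'world_from_camera': array([[ 0.25180213,  0.93682534,  0.24280438,  0.08358297],
       [ 0.96777719, -0.24329854, -0.06490868,  0.59864812],
       [-0.00173414,  0.25132468, -0.96790129,  0.38221605],
       [ 0.        ,  0.        ,  0.        ,  1.        ]])}
```

View pics/top.png

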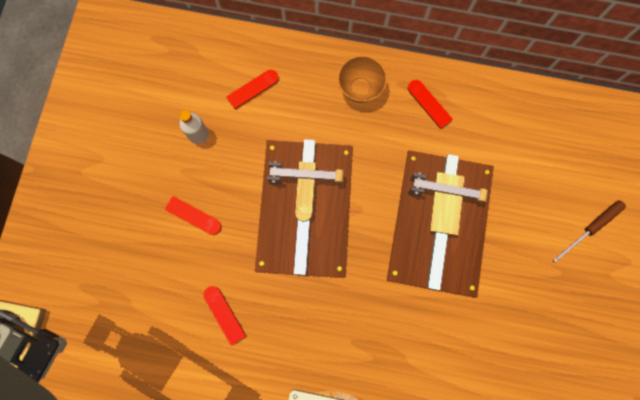

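View pics/scene.png

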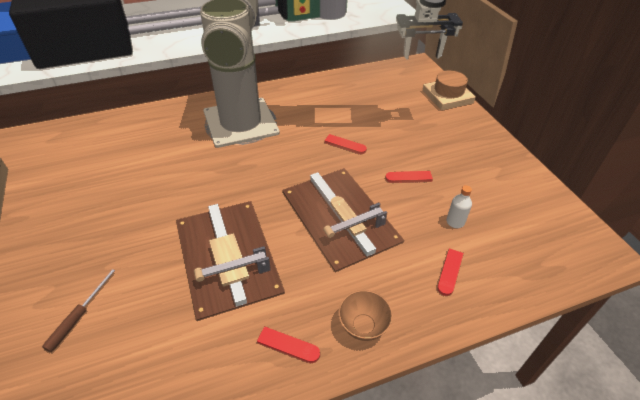

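The narrow, round-ended blank is in the left jig of the top view. Its board screws are at about (272,148), (347,153), (340,269) and (262,264), the hinge at (275,173), the handle at (339,176) and the rounded tip at (303,220).

Run:
```python
from h import *
z=np.load('top.npz'); W=z['W']; im=z['im']; d=z['d']
hsv=cv2.cvtColor(im,cv2.COLOR_RGB2HSV)
# rail / board edges by height: board z=10mm
roi=np.zeros((400,640),bool); roi[130:285,250:360]=1
m=(roi&(W[...,2]>.006)&(d>0)).astype(np.uint8)
cs,_=cv2.findContours(m,cv2.RETR_EXTERNAL,cv2.CHAIN_APPROX_NONE); c=max(cs,key=cv2.contourArea)[:,0]
P=W[c[:,1],c[:,0],:2]; r=cv2.minAreaRect((P*1000).astype(np.float32)); print('board',r)
for lo,hi,n in((.036,.0455,'blank'),(.048,.056,'bar'),(.026,.034,'rail'),(.0565,.09,'high')):
    mm=roi&(W[...,2]>lo)&(W[...,2]<hi); Q=W[mm]; 
    if len(Q)>5: print(n,len(Q),cv2.minAreaRect((Q[:,:2]*1000).astype(np.float32)),Q.mean(0))
for u,v in((272,148),(347,153),(340,269),(262,264),(275,173),(339,176),(303,216),(305,158),(319,174)): print((u,v),W[v,u].round(4),im[v,u])
```

```text
board ((515.3777465820312, 158.9872283935547), (321.827880859375, 209.91665649414062), 7.418532371520996)
blank 796 ((556.2565307617188, 157.3113555908203), (183.37904357910156, 140.81570434570312), 44.04036331176758) [0.54166957 0.16517059 0.04148588]
bar 539 ((589.757080078125, 171.26954650878906), (50.25038146972656, 170.80335998535156), 10.80569076538086) [0.58342502 0.17434072 0.05310233]
rail 812 ((509.8619384765625, 191.87802124023438), (319.0894470214844, 106.19786071777344), 10.02794075012207) [0.48487835 0.15552524 0.02968916]
high 178 ((584.4260864257812, 172.104736328125), (41.92757797241211, 169.79356384277344), 7.072937965393066) [0.58144195 0.18982308 0.05863376]
(272, 148) [0.6419 0.2647 0.0121] [236 203  48]
(347, 153) [0.6662 0.0841 0.0082] [220 174  44]
(340, 269) [0.3879 0.049  0.0099] [226 198  52]
(262, 264) [0.3642 0.2284 0.0093] [227 204  52]
(275, 173) [0.5717 0.2385 0.0552] [225 211 204]
(339, 176) [0.5928 0.0923 0.0579] [238 189 101]
(303, 216) [0.4876 0.1558 0.043 ] [240 209 115]
(305, 158) [0.6287 0.1801 0.0267] [238 241 234]
(319, 174) [0.5903 0.1386 0.0508] [219 203 197]
```

Call:
{"method": "play_rows", "body": {"slide": [[0,0,0],[0,0,0],[0,0,0],[0,0,0],[0,0,0],[0,0,0],[0,0,0],[0,0,0]], "twist": [[0,0,0.142],[0,0,0.142],[0,0,0.142],[0,0,0.142],[0,0,0.142],[0,0,0.142],[0,0,0.142],[0,0,0.142]], "fingers": -0.2, "force": 20}}

```text
t: 0.9
tool_pos: [0.1505, 0.5805, 0.218]
orientation: [2.083, 2.352, -0.002]
force: [-0.1, 0.2, -1.2]
opening: 0.0556
gripper_force: 0.0
```

Call:
{"method": "play_rows", "body": {"slide": [[-0.135,0.094,0.0],[-0.135,0.094,0],[-0.135,0.094,0],[-0.135,0.094,0],[-0.135,0.094,0],[-0.135,0.094,0],[-0.135,0.094,0],[-0.135,0.094,0]], "twist": [[0,0,0],[0,0,0],[0,0,0],[0,0,0],[0,0,0],[0,0,0],[0,0,0],[0,0,0]]}}

```text
t: 1.7
tool_pos: [0.372, 0.3353, 0.2183]
orientation: [-2.075, -2.358, 0.001]
force: [0.9, -0.2, -0.3]
opening: 0.0558
gripper_force: 0.0
```

Call:
{"method": "play_rows", "body": {"slide": [[-0.135,0.094,0.0],[-0.135,0.094,0],[-0.135,0.094,0.05],[-0.135,0.094,0.05],[-0.135,0.094,0.05],[-0.135,0.094,0.05],[-0.135,0.094,0.05],[-0.135,0.094,0.05]], "twist": [[0,0,0],[0,0,0],[0,0,0],[0,0,0],[0,0,0],[0,0,0],[0,0,0],[0,0,0]]}}

```text
t: 2.5
tool_pos: [0.5928, 0.0914, 0.1426]
orientation: [-2.075, -2.358, 0.001]
force: [0.4, 0.6, 0.5]
opening: 0.0558
gripper_force: 0.0
```

```bash
cat >> h.py <<'E'
def wpt(c,u,v,z):
    p=np.array([[[(u-c['cx'])/c['fx'],(v-c['cy'])/c['fy']]]]); r=np.hypot(*p[0,0]); s=np.sin(r)/r if r>1e-9 else 1
    ray=np.array([p[0,0,0]*s,p[0,0,1]*s,np.cos(r)]); T=np.array(c['world_from_camera'])
    D=T[:3,:3]@ray; o=T[:3,3]; return o+D*(z-o[2])/D[2]
def wpix(c,X):
    T=np.array(c['world_from_camera']); q=T[:3,:3].T@(np.array(X)-T[:3,3]); n=np.hypot(q[0],q[1]); r=np.arctan2(n,q[2])
    return c['cx']+c['fx']*r*q[0]/n, c['cy']+c['fy']*r*q[1]/n
def jig(x,y,z,c0=(.515,.159),a=np.radians(7.3)):
    return np.array([c0[0]+x*np.cos(a)-y*np.sin(a),c0[1]+x*np.sin(a)+y*np.cos(a),z])
E
python3 - <<'E'
from h import *
import pickle
c,im,d=look('wrist'); pickle.dump((c,im,d),open('w1.pkl','wb'))
o=im.copy()
for X in((.07,-.075,.0485),(.07,-.075,.0585),(.056,-.075,.0485),(.084,-.075,.0485),(.07,.075,.06)):
    u,v=wpix(c,jig(*X)); print(X,u,v); cv2.circle(o,(int(u),int(v)),2,(0,0,255),-1)
cv2.imwrite('pics/w1.png',o[...,::-1])
s=robot.read_state(); print(R.from_rotvec(s['orientation']).as_matrix().round(3))
E
```

```text
(0.07, -0.075, 0.0485) 322.989779064954 196.69983975093356
(0.07, -0.075, 0.0585) 323.0300867960092 199.76209635910305
(0.056, -0.075, 0.0485) 306.79184603948596 196.70906609671832
(0.084, -0.075, 0.0485) 339.18211065467443 196.68867542886855
(0.07, 0.075, 0.06) 322.92497224626857 17.861219371328616
[[-0.124  0.992 -0.002]
 [ 0.992  0.124 -0.003]
 [-0.003 -0.002 -1.   ]]
```

View pics/w1.png

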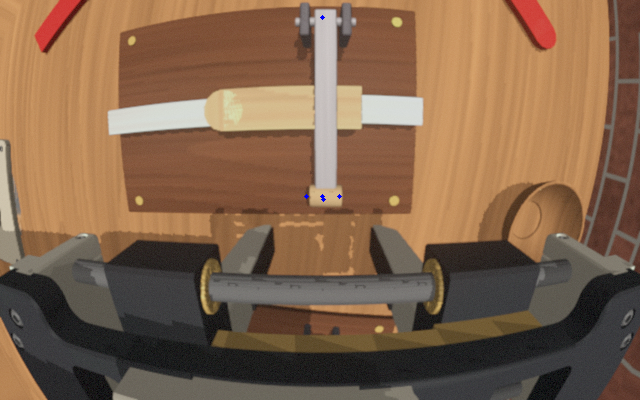

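The projected handle mark lands about 3 px left of the real handle, whose centre is at (326,197) with its ends at 309 and 343. The blank's tip is at (205,110) and its rear end at (362,107). I'll descend onto the handle.

Call:
{"method": "play_rows", "body": {"slide": [[0.004,0.007,0.04],[0.004,0.007,0.07],[0,0,0.07],[0,0,0.07],[0,0,0.07],[0,0,0.06],[0,0,0.05],[0,0,0.02]], "twist": [[0,0,0],[0,0,0],[0,0,0],[0,0,0],[0,0,0],[0,0,0],[0,0,0],[0,0,0]]}}

```text
t: 3.35
tool_pos: [0.5942, 0.0958, 0.0294]
orientation: [-2.074, -2.358, 0.002]
force: [0.1, -0.1, 0.2]
opening: 0.0557
gripper_force: 0.0
```

Call:
{"method": "play_rows", "body": {"slide": [[0,0,0],[0,0,0],[0,0,0],[0,0,0],[0,0,0],[0,0,0],[0,0,0],[0,0,0]], "twist": [[0,0,0],[0,0,0],[0,0,0],[0,0,0],[0,0,0],[0,0,0],[0,0,0],[0,0,0]], "fingers": 1, "force": 20}}

```text
t: 4.15
tool_pos: [0.5955, 0.0953, 0.032]
orientation: [2.075, 2.358, 0.0]
force: [-3.7, -0.7, 6.0]
opening: 0.0277
gripper_force: 20.0
```

Call:
{"method": "play_rows", "body": {"slide": [[0.002,0,-0.042],[0.004,0,-0.042],[0.007,0,-0.041],[0.01,0,-0.04],[0.013,0,-0.04],[0.016,0,-0.039],[0.018,0,-0.038],[0.021,0,-0.036]], "twist": [[0,0,0],[0,0,0],[0,0,0],[0,0,0],[0,0,0],[0,0,0],[0,0,0],[0,0,0]]}}

```text
t: 4.95
tool_pos: [0.5924, 0.1182, 0.1114]
orientation: [2.075, 2.358, -0.0]
force: [2.2, 0.3, -5.1]
opening: 0.028
gripper_force: 20.0
```

Call:
{"method": "play_rows", "body": {"slide": [[0.023,0,-0.035],[0.026,0,-0.033],[0.028,0,-0.031],[0.03,0,-0.029],[0.032,0,-0.027],[0.034,0,-0.025],[0.036,0,-0.022],[0.037,0,-0.02]], "twist": [[0,0,0],[0,0,0],[0,0,0],[0,0,0],[0,0,0],[0,0,0],[0,0,0],[0,0,0]]}}

```text
t: 5.75
tool_pos: [0.5845, 0.1795, 0.1667]
orientation: [2.076, 2.358, -0.0]
force: [0.8, -2.1, -3.1]
opening: 0.0278
gripper_force: 20.0
```

Call:
{"method": "play_rows", "body": {"slide": [[0,0,0],[0,0,0],[0,0,0],[0,0,0],[0,0,0],[0,0,0],[0,0,0],[0,0,0]], "twist": [[0,0,0],[0,0,0],[0,0,0],[0,0,0],[0,0,0],[0,0,0],[0,0,0],[0,0,0]], "fingers": -0.2}}

```text
t: 6.55
tool_pos: [0.5847, 0.1789, 0.1661]
orientation: [-2.076, -2.358, -0.0]
force: [0.7, -1.0, -0.7]
opening: 0.0556
gripper_force: 0.0
```

Call:
{"method": "play_rows", "body": {"slide": [[0,0,-0.06],[0,0,-0.06],[0,0,-0.06],[0,0,-0.06],[0,0,-0.06],[0,0,0],[0,0,0],[0,0,0]], "twist": [[0,0,0],[0,0,0],[0,0,0],[0,0,0],[0,0,0],[0,0,0],[0,0,0],[0,0,0]]}}

```text
t: 7.35
tool_pos: [0.5842, 0.1788, 0.2401]
orientation: [-2.075, -2.358, 0.002]
force: [0.3, -0.3, -0.9]
opening: 0.0559
gripper_force: 0.0
```

Run:
```python
from h import *
import pickle
c,im,d=pickle.load(open('w1.pkl','rb'))
a=np.radians(7.3)
def toj(P): q=P[:2]-np.array([.515,.159]); return np.array([q[0]*np.cos(a)+q[1]*np.sin(a),-q[0]*np.sin(a)+q[1]*np.cos(a)])*1000
for n,(u,v),z in(('tip',(205,110),.042),('rear',(362,107),.042),('s',(131,41),.01),('s',(397,22),.01),('s',(394,201),.01),('s',(139,201),.01),('han',(326,197),.055)):
    P=wpt(c,u,v,z); print(n,P.round(4),toj(P).round(1))
c,im,d=look('wrist'); cv2.imwrite('pics/w2.png',im[...,::-1]); pickle.dump((c,im,d),open('w2.pkl','wb'))
print(robot.read_state()['tool_pos'])
```

```text
tip [0.4804 0.1574 0.042 ] [-34.5   2.8]
rear [0.6171 0.1741 0.042 ] [103.2   2. ]
s [0.3661 0.2307 0.01  ] [-138.6   90. ]
s [0.6447 0.2669 0.01  ] [142.3  90.6]
s [0.6674 0.0881 0.01  ] [142.2 -89.7]
s [0.3897 0.052  0.01  ] [-137.9  -90.2]
han [0.5963 0.0953 0.055 ] [ 72.5 -73.5]
[0.5841228  0.17880782 0.23987921]
```

View pics/w2.png

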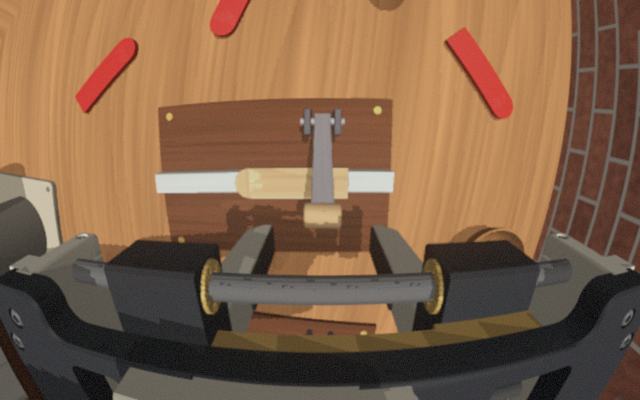

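The bar stays raised, with its handle at (322,215). The blank is still in place, tip (237,182) and rear (348,183). Next I go above the blank's front part and turn 90°.

Call:
{"method": "play_rows", "body": {"slide": [[-0.005,-0.037,0],[-0.005,-0.037,0],[-0.005,-0.037,0],[-0.005,-0.037,0],[-0.005,-0.037,0],[-0.005,-0.037,0],[-0.005,-0.037,0],[-0.005,-0.037,0]], "twist": [[0,0,0],[0,0,0],[0,0,0],[0,0,0],[0,0,0],[0,0,-0.135],[0,0,-0.137],[0,0,-0.137]], "fingers": -0.5}}

```text
t: 8.2
tool_pos: [0.5132, 0.1558, 0.2413]
orientation: [1.518, 2.75, 0.0]
force: [0.9, -0.9, 0.1]
opening: 0.0697
gripper_force: 0.0
```

Call:
{"method": "play_rows", "body": {"slide": [[0,0,0],[0,0,0],[0,0,0],[0,0,0],[0,0,0],[0,0,0],[0,0,0],[0,0,0]], "twist": [[0,0,-0.137],[0,0,-0.137],[0,0,-0.137],[0,0,-0.137],[0,0,-0.137],[0,0,-0.137],[0,0,-0.137],[0,0,-0.137]]}}

```text
t: 9.0
tool_pos: [0.5136, 0.1558, 0.2413]
orientation: [-0.217, 3.134, 0.0]
force: [1.0, 0.7, 0.5]
opening: 0.0699
gripper_force: 0.0
```

Run:
```python
from h import *
import pickle
s=robot.read_state(); print(s['tool_pos'],R.from_rotvec(s['orientation']).as_matrix().round(3).tolist())
c,im,d=look('wrist'); cv2.imwrite('pics/w3.png',im[...,::-1]); pickle.dump((c,im,d),open('w3.pkl','wb'))
```

```text
[0.51357168 0.15580609 0.24130036] [[-0.99, -0.138, 0.0], [-0.138, 0.99, 0.0], [-0.0, 0.0, -1.0]]
```

View pics/w3.png

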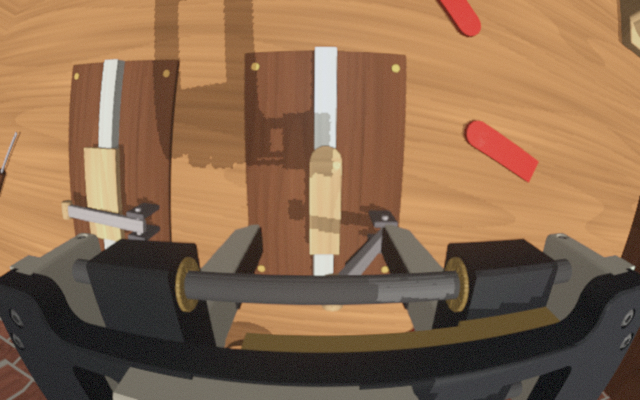

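The tip is at (325,147) and the rear at (324,254). At v=200 the sides are at 310 and 341. The rail runs straight at u≈325, and the raised bar is at the lower right.

Run:
```python
from h import *
import pickle
c,im,d=pickle.load(open('w3.pkl','rb')); a=np.radians(7.4)
s=robot.read_state(); M=R.from_rotvec(s['orientation']).as_matrix(); t=np.array(s['tool_pos'])
def toj(P): q=P[:2]-np.array([.517,.1593]); return np.array([q[0]*np.cos(a)+q[1]*np.sin(a),-q[0]*np.sin(a)+q[1]*np.cos(a)])*1000
for n,(u,v),z in(('tip',(325,147),.042),('rear',(324,254),.042),('L',(310,200),.042),('R',(341,200),.042),('L2',(310,235),.042),('R2',(339,235),.042),('rl',(315,60),.03),('rr',(337,60),.03),('s',(255,67),.01),('s',(395,69),.01),('s',(261,269),.01)):
    P=wpt(c,u,v,z); print(n,P.round(4),'jig',toj(P).round(1),'tool',((P-t)@M*1000).round(1))
print('tcp jig',toj(t))
```

```text
tip [0.4797 0.1557 0.042 ] jig [-37.5   1.2] tool [ 33.7   4.9 199.3]
rear [0.6155 0.1736 0.042 ] jig [99.5  1.5] tool [-103.3    2.7  199.4]
L [0.5461 0.1466 0.042 ] jig [ 27.2 -16.3] tool [-30.7 -13.9 199.3]
R [0.5409 0.1841 0.042 ] jig [26.9 21.5] tool [-31.1  23.9 199.3]
L2 [0.5916 0.1524 0.042 ] jig [ 73.1 -16.4] tool [-76.6 -14.8 199.4]
R2 [0.5866 0.1887 0.042 ] jig [72.8 20.2] tool [-77.   21.8 199.4]
rl [0.377  0.1295 0.03  ] jig [-142.7  -11.6] tool [139.1  -5.9 211.3]
rr [0.3733 0.1555 0.03  ] jig [-143.    14.8] tool [138.9  20.4 211.3]
s [0.3905 0.0534 0.01  ] jig [-139.   -88.7] tool [136.9 -83.1 231.3]
s [0.368  0.2311 0.01  ] jig [-138.5   90.4] tool [133.   95.9 231.3]
s [0.6685 0.0888 0.01  ] jig [141.1 -89.5] tool [-143.2  -89.1  231.4]
tcp jig [-3.81932536 -3.03927051]
```

Call:
{"method": "play_rows", "body": {"slide": [[0,0.009,0.05],[0,0.009,0.09],[0,0,0.09],[0,0,0.09],[0,0,0.09],[0,0,0.09],[0,0,0.08],[0,0,0.06]], "twist": [[0,0,0.009],[0,0,0],[0,0,0],[0,0,0],[0,0,0],[0,0,0],[0,0,0],[0,0,0]]}}

```text
t: 9.85
tool_pos: [0.512, 0.1602, 0.0787]
orientation: [0.187, -3.134, 0.0]
force: [0.1, 0.0, 0.1]
opening: 0.0699
gripper_force: 0.0
```

Call:
{"method": "play_rows", "body": {"slide": [[0,0,0.06],[0,0,0.06],[0,0,0.05],[0,0,0.035],[0,0,0.025],[0,0,0.013],[0,0,0],[0,0,0]], "twist": [[0,0,0],[0,0,0],[0,0,0],[0,0,0],[0,0,0],[0,0,0],[0,0,0],[0,0,0]]}}

```text
t: 10.65
tool_pos: [0.5139, 0.1605, 0.0209]
orientation: [-0.193, 3.135, 0.0]
force: [-0.6, 0.2, -0.7]
opening: 0.0697
gripper_force: 0.0
```

Call:
{"method": "play_rows", "body": {"slide": [[0,0,0],[0,0,0],[0,0,0],[0,0,0],[0,0,0],[0,0,0],[0,0,0],[0,0,0]], "twist": [[0,0,0],[0,0,0],[0,0,0],[0,0,0],[0,0,0],[0,0,0],[0,0,0],[0,0,0]], "fingers": 1, "force": 10}}

```text
t: 11.45
tool_pos: [0.5135, 0.1604, 0.0205]
orientation: [-0.193, 3.136, 0.0]
force: [-0.5, 0.4, 2.1]
opening: 0.038
gripper_force: 10.0
```

Call:
{"method": "play_rows", "body": {"slide": [[0.02,0,0],[0.04,0,0],[0.05,-0.001,0],[0.05,0,0],[0.05,-0.001,0],[0.05,0,0],[0.034,0,0],[0.018,0,0]], "twist": [[0,0,0],[0,0,0],[0,0,0],[0,0,0],[0,0,0],[0,0,0],[0,0,0],[0,0,0]]}}

```text
t: 12.25
tool_pos: [0.4353, 0.1503, 0.0205]
orientation: [-0.194, 3.135, 0.0]
force: [0.8, 0.3, 0.6]
opening: 0.0381
gripper_force: 10.0
```

Call:
{"method": "play_rows", "body": {"slide": [[0,0,0],[0,0,0],[0,0,0],[0,0,0],[0,0,0],[0,0,0],[0,0,0],[0,0,0]], "twist": [[0,0,0],[0,0,0],[0,0,0],[0,0,0],[0,0,0],[0,0,0],[0,0,0],[0,0,0]], "fingers": -0.5}}

```text
t: 13.05
tool_pos: [0.4361, 0.1503, 0.0204]
orientation: [0.193, -3.136, 0.0]
force: [-0.1, -0.7, -0.5]
opening: 0.0698
gripper_force: 0.0
```

Call:
{"method": "play_rows", "body": {"slide": [[0,0,-0.03],[0,0,-0.06],[0,0,-0.1],[0,0,-0.12],[0,0,-0.12],[0,0,-0.12],[0,0,-0.12],[0,0,-0.12]], "twist": [[0,0,0],[0,0,0],[0,0,0],[0,0,0],[0,0,0],[0,0,0],[0,0,0],[0,0,0]]}}

```text
t: 13.85
tool_pos: [0.4359, 0.1503, 0.2199]
orientation: [-0.193, 3.135, 0.0]
force: [1.7, -0.3, 0.2]
opening: 0.0699
gripper_force: 0.0
```

Run:
```python
from h import *
import pickle
s=robot.read_state(); print(s['t'],s['tool_pos'])
c,im,d=look('wrist'); c2,i2,d2=look('scene'); pickle.dump((c,im,d,c2,i2,d2),open('w4.pkl','wb'))
cv2.imwrite('pics/w4.png',im[...,::-1]); cv2.imwrite('pics/s4.png',cv2.resize(i2[140:330,160:430,::-1],None,fx=2.5,fy=2.5))
```

```text
13.85 [0.43594323 0.15028788 0.21985051]
```

View pics/w4.png

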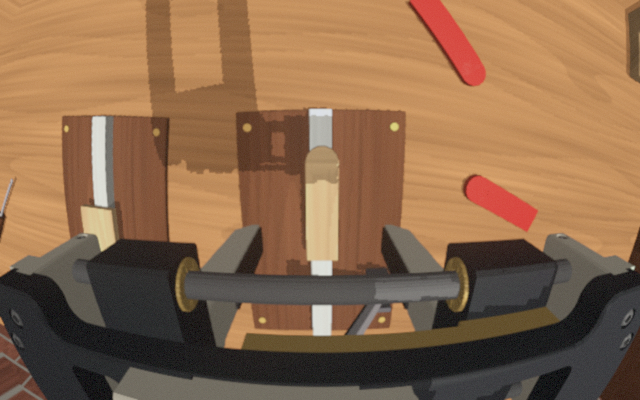

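View pics/s4.png

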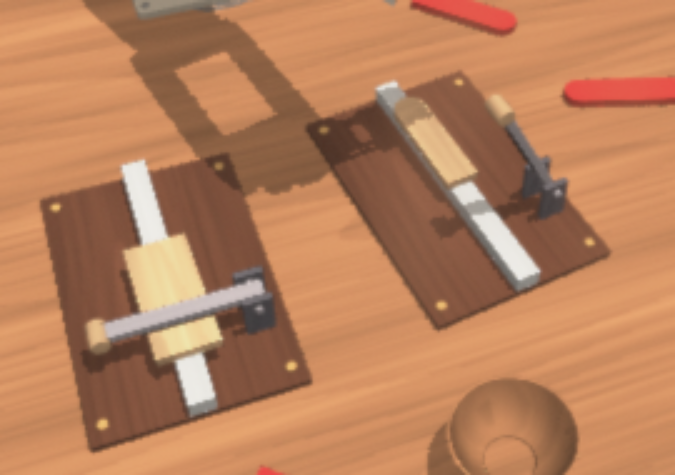

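The blank lies straight on the rail, tip (322,147) and rear (322,261) in the wrist view. The bar stays up, and the other jig is untouched. I'll check the clearance and hand in.

Run:
```python
from h import *
import pickle
c=pickle.load(open('w4.pkl','rb'))[0]; a=np.radians(7.4)
def toj(P): q=P[:2]-np.array([.518,.1605]); return np.array([q[0]*np.cos(a)+q[1]*np.sin(a),-q[0]*np.sin(a)+q[1]*np.cos(a)])*1000
rear=toj(wpt(c,322,261,.042)); tip=toj(wpt(c,322,147,.042)); print(rear,tip,'clearance',61-rear[0])
if 30<61-rear[0]<45: print(robot.close_job())
```

```text
[20.23018404  0.80201423] [-118.30350227    1.67843065] clearance 40.769815957055
the job is handed in; nothing more can be done
None
```

I handed the job in at about 14 s of the 51 s allowed: the clamp bar stands open at roughly 60° and stays there, the narrow blank lies flat on its rail about 4 cm clear of the bar, and the broad blank was left alone.

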